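Open the lift-and-slide hatch of a valve box and take out the solenoid valve

ROBOT

A 6-joint arm with a two-finger parallel gripper is mounted at the origin on the work surface. World frame = base frame: x ahead of the robot, y to its left, z up, the work surface at z = 0. Lengths are in m, angles in rad, forces in N, time in s.
With the tool pointing down it reaches from about 0.35 to 0.975 m from the base axis. Payload 4.9 kg.
Tool frame: the origin (TCP) lies on the centre line of the jaws, within the pads' length; the fingertips stand 11 mm ahead of it and the grasp point (between the pads) lies 8 mm behind it (manip.finger_overhang is the distance from the TCP to the fingertips, in m); y points along the fingers, z is the direction in which the jaws open and shut, and the axes are right-handed (so a half turn about y gives the same grasp; the last joint's range is limited). The gripper opens to 85 mm and grips with 20 to 120 N. Pads are 22 mm wide; open, the fingers measure 114 mm over their backs; the gripper's body (76 mm by 85 mm) begins 54 mm behind the grasp point. The pads swing forward as they close: fully open they stand 13 mm farther back than shut.
Start: joints at [-0.119, 0.053, 1.613, -0, 1.476, -0.119], TCP at [0.625, 0, 0.242] pointing down, gripper open.
Joint ranges: [-3.01, 3.01], [-1.01, 2.22], [0.06, 2.58], [-1.02, 4.17], [0.09, 2.62], [-3.14, 3.14]. Speed limits (rad/s): [2.57, 2.57, 3.14, 3.14, 3.14, 3.14].

INTERFACE

Orientations are given as a unit quaternion [w, x, y, z].
In Python, from plant import readout, cams, workorder, manip gives the robot as it stands.
- The arm moves only by the tool play_rows, never from a script. Its arguments are lists of equal length, an entry for each row: "slide": the shift along the tool's x, y, z in cm, a list of three; "yaw": the turn about the tool's y in degrees; "grip": the closure, from -1 (fully open) to 1 (shut), so that 0 is half open. In form: {"slide": [[x, y, z], ...], "yaw": [yaw, ...], "grip": [grip, ...]}. A call has 1 to 12 rows; each row shifts and turns the commanded pose from where the row before left it, along the tool's axes as they then stand; what a row does not reach is not made up. A row lasts 1/10 s, in which the tool goes at most 50 mm and 8.59 degrees, less where a joint would pass 70% of its speed; a pose out of reach is approached as far as the arm can. A call with a gripper value outside its range is refused whole. The fingers move at their own pace and stop on an object; the grip force is fixed at half the most. Time passes only in rows, so rows that do not move let the fingers close. It gives the time, the measured TCP pose, the force and the opening at its end, in the units of the state.
- readout.state(): the state, without advancing time (a new reading comes with each control period).
- cams.grab_frame(name): name is "scene" or "side" or "wrist"; returns a dict with "image" (480x640x3 uint8, red, green, blue), "mtx" (3x3 intrinsics, pixels), "R" (3x3) and "t" (3): a world point X has camera coordinates R X + t; the wrist camera has in their place "mount" (4x4, takes a point from camera to tool coordinates, whose origin is the TCP and whose axes are the tool frame's). Camera axes: x right, y down, z forward; pixel columns grow to the right and rows downward; lengths in m; the calibration is good to about 2 mm. A picture is of the moment at which its call begins: read the wrist's pose just before it. There is no depth.
- workorder.job_done(): hands the job in, once; it reports no verdict.
The state is a dict: "time": time; "joint_pos": joint angles; "joint_vel": joint speeds; "joint_efforts": joint torques, N m; "tool_pos": TCP position; "tool_rot": TCP orientation; "contact_force": force on the tool from outside, world axes, zero at the start; "ft_torque": the same for the moment, N m; "gripper_width": opening from 0.0 (shut) to 1.0 (fully open).
Only numpy, scipy, OpenCV 4.12 (cv2) and the standard library are available. Lean on these libraries where they do the work, as an engineer would, in place of code of your own. Each camera call takes 0.05 s, during which the arm holds its last target.

TASK

Get the solenoid valve out of the valve box: lift the recessed hatch off its seat by its handle, slide it sideways along its channels until the compartment below is fully uncovered, and leave it lying flat on the parking deck. Then lift the valve out and set it down gently, upright, in the shallow open tray; do not drop it, and do not disturb the carton, bottle, tape roll and screwdriver.

Things in the scene. Friction and masses are not known exactly. Their poses are not given: they have to be found in the camera images.
- valve_box: Fixed grey metal box, 202 mm (its x) by 280 mm (its y), 116 mm high. Origin on the bench under the middle of its open compartment; z up. It spans x -101..101, y -72..208. The compartment spans x -65..65, y -52..52, its floor 12 mm above the origin. The hatch covers the compartment and slides towards the box's +y onto the parking deck.
- seat (a point): Middle of the hatch's seat, 82 mm above the box's origin, axes as the box. The seat is a ledge round the compartment in a recess 8 mm deep (below the parking deck), y -62..62 long. The hatch must rise more than 8 mm to pass onto the deck.
- park (a point): Where the middle of the hatch's underside comes when parked: on the flat deck at box z = 90, box y = 122. The deck spans box y 62..198; an end stop (top at box z = 108) stands at y = 198 and stops the hatch when its centre is at box y = 138; another stands beside the seat at y = -62.
- channel (a point): Underside of one of the two lips (the other mirrors it at box -x) that make the channels along the box's long sides. Side walls at box x = -89 and 89; lips at box z 112..116 overhang inwards to x = -75 and 75, leaving 150 mm open between them. They let the hatch rise at most 22 mm off its seat.
- hatch: Loose aluminium hatch plate 168 mm (its x) by 120 mm (its y), 8 mm thick, about 0.35 kg, with a dark bar handle across its middle. Origin at the centre of its underside, z up. At the start it lies on the seat, its top flush with the deck, centred to 3 mm, axes parallel with the box's. The lips of the channels hold its long edges: it cannot be taken out.
- hatch_grip (a point): Point in the middle of the hatch's handle, 36 mm above the hatch's underside (28 mm above its top face); axes as the hatch. The handle is a flat-sided bar 80 mm long (hatch x), 14 mm thick (hatch y: grasp across this), from 18 to 40 mm above the plate's top face, on two feet with open space between.
- valve: Loose solenoid valve standing in the compartment under the hatch, hidden until the hatch is open; about 0.25 kg. Brass block 50 (its x) by 36 (its y) by 26 mm high with a round port 22 mm across at each x end (80 mm long in all), and on top of it a dark square coil 32 by 32 mm, from 26 to 66 mm above the underside. Origin at the centre of its underside, z up.
- valve_coil (a point): Point on the middle axis of the valve's coil, 54 mm above the valve's underside; axes as the valve. The coil can be grasped across x or across y (32 mm).
- tray: Fixed shallow open tray of grey plastic, 200 mm (its x) by 140 mm (its y), 35 mm high, walls and floor 4 mm thick. Origin at the centre of its underside, z up. Stands to the left or the right of the valve box; the closed carton stands on the other side.
- carton: Closed cardboard carton 140 x 120 x 90 mm; leave alone. Origin at the centre of its underside.
- bottle: White bottle 60 mm across, 170 mm high, to the left of and beyond the valve box; leave alone. Origin at the centre of its underside.
- tape_roll: Tape roll 100 mm across, 48 mm high, lying flat to the right of and beyond the valve box; leave alone. Origin at the centre of its underside.
- screwdriver: Screwdriver lying beyond the valve box; leave alone.
Mind the look-alikes: they are no part of the job. What is shaped like the hatch but orange or red is not meant.

How it is judged:
On the way, in this order (a step that is already met when the one before it is completed fails the run):
1. the hatch is lifted off its seat (7 mm or more) before it slides (z of hatch in the frame of valve_box above 0.089 m and y of hatch in the frame of valve_box below 0.04 m), for 0.05 s.
2. the hatch lies flat and released on the parking deck, the compartment fully uncovered (y of hatch in the frame of valve_box above 0.112 m and z of hatch in the frame of valve_box between 0.086 and 0.0945 m and angle between hatch's own z axis and vertical below 0.05 rad and linear speed of hatch below 0.02 m/s and contact force between the fingers and hatch below 0.5 N), for 0.2 s.
3. the valve is lifted out of the box (z of valve in the frame of valve_box above 0.09 m), for 0.05 s.
At the end, for the whole second after the job is handed in: The hatch lies flat (within 0.05 rad) and at rest on the parking deck, its centre at least 112 mm along the channels from the compartment's centre, so that the compartment is fully uncovered; the valve stands upright (within 0.15 rad) and at rest on the floor of the tray (y of hatch in the frame of valve_box above 0.112 m and z of hatch in the frame of valve_box between 0.086 and 0.0945 m and angle between hatch's own z axis and vertical below 0.05 rad and linear speed of each of hatch, valve below 0.02 m/s and x of valve in the frame of tray between -0.09 and 0.09 m and y of valve in the frame of tray between -0.06 and 0.06 m and z of valve in the frame of tray between 0 and 0.01 m and angle between valve's own z axis and vertical below 0.15 rad); the robot touches nothing.
It fails at once if the valve is dropped or thrown (falls free at more than 0.8 m/s) (linear speed of valve above 0.8 m/s and contact force between the fingers and valve below 0.1 N).
It fails at once if the carton is pushed more than 30 mm (distance of carton from where it was at the start of the episode above 0.03 m).
It fails at once if the bottle is pushed more than 30 mm (distance of bottle from where it was at the start of the episode above 0.03 m).
It fails at once if the tape roll is pushed more than 30 mm (distance of tape_roll from where it was at the start of the episode above 0.03 m).
It fails at once if the screwdriver is pushed more than 30 mm (distance of screwdriver from where it was at the start of the episode above 0.03 m).
It also fails if it takes over 48 s, if anything falls off the work surface, if the arm or the gripper's body presses on something with over 40 N, if the wrist force passes 120 N, or if a joint passes its speed limit or range.

## Working session

There is one attempt and no reset: what is moved stays moved. The work goes in short steps, Python scripts to look and compute and a tool call to move; the robot and the scene stay as the last step left them, time stands still between calls to the robot, and variables do not carry over. Pictures are saved under pics/ and viewed, and the job is handed in when it is done.

Besides the shell and the picture viewer there is one more tool, called after "Emit:" by a JSON object that holds its "api" and its "payload". play_rows: Moves the arm, as the interface text tells. Its arguments: {"type":"object","properties":{"slide":{"type":"array","items":{"type":"array","items":{"type":"number"}}},"yaw":{"type":"array","items":{"type":"number"}},"grip":{"type":"array","items":{"type":"number"}}},"required":["slide","yaw","grip"]}

```bash
ls; mkdir -p pics; cat > h.py <<'E'
import numpy as np,cv2
from plant import readout,cams,workorder,manip
def save(n,im): cv2.imwrite('pics/'+n+'.png',im[:,:,::-1])
def wrist(f,s):
    from scipy.spatial.transform import Rotation as Ro
    q=s['tool_rot'];T=np.eye(4);T[:3,:3]=Ro.from_quat([q[1],q[2],q[3],q[0]]).as_matrix();T[:3,3]=s['tool_pos']
    M=np.linalg.inv(T@np.array(f['mount']));return M[:3,:3],M[:3,3]
def ray(mtx,R,t,u,v,z):
    d=R.T@np.linalg.inv(mtx)@np.array([u,v,1.]);c=-R.T@t
    return c+d*(z-c[2])/d[2]
E
python3 - <<'E'
from h import *
s=readout.state();print(s)
for n in('scene','side','wrist'):
    s=readout.state();f=cams.grab_frame(n);save(n+'0',f['image'])
    np.savez('pics/'+n+'0.npz',**{k:np.array(v) for k,v in f.items()})
    if n=='wrist':
        R,t=wrist(f,s)
    else:R,t=np.array(f['R']),np.array(f['t'])
    print(n,-R.T@t,R.round(2).tolist())
    np.savez('pics/'+n+'0.npz',image=f['image'],mtx=f['mtx'],R=R,t=t)
E
```

```text
pics
{'time': 0.0, 'joint_pos': array([-1.18973283e-01,  5.33501611e-02,  1.61431889e+00,  3.69728037e-05,
        1.47600308e+00, -1.19001988e-01]), 'joint_vel': array([-0.0005818 ,  0.00124505, -0.0006614 ,  0.00104779, -0.00149159,
       -0.00079835]), 'joint_efforts': array([ 2.70554956e-04, -3.93670499e+01, -3.70175600e+01, -1.62778279e-04,
        6.93513779e-03, -6.06393527e-06]), 'tool_pos': array([6.24389311e-01, 1.00067387e-04, 2.41052284e-01]), 'tool_rot': array([ 0.49956177, -0.50045027,  0.50057939, -0.49940749]), 'contact_force': array([-0.34471787, -1.20124571,  0.37811011]), 'ft_torque': array([ 0.00666711,  0.0407034 , -0.0333031 ]), 'gripper_width': 0.9973321641384822}
scene [ 0.96174697 -0.46783842  0.91107358] [[0.72, 0.7, 0.0], [0.53, -0.54, -0.65], [-0.45, 0.47, -0.76]]
side [0.04116854 1.0022557  0.90940853] [[-0.92, -0.4, 0.01], [-0.25, 0.55, -0.8], [0.31, -0.73, -0.61]]
wrist [0.62429074 0.06532562 0.3722624 ] [[1.0, 0.0, -0.0], [0.0, -0.96, 0.26], [-0.0, -0.26, -0.96]]
```

View pics/scene0.png

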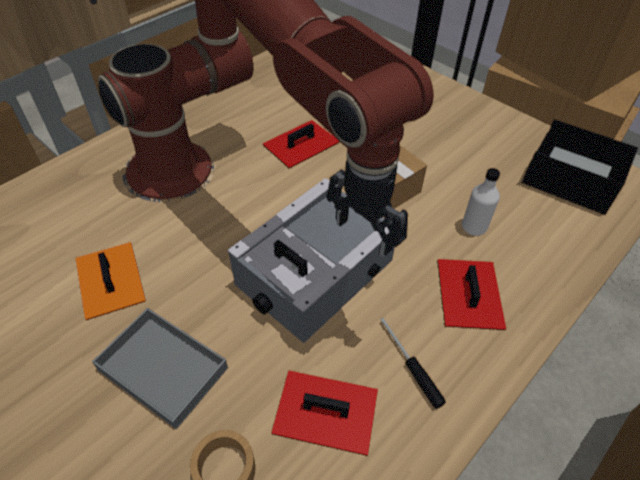

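View pics/side0.png

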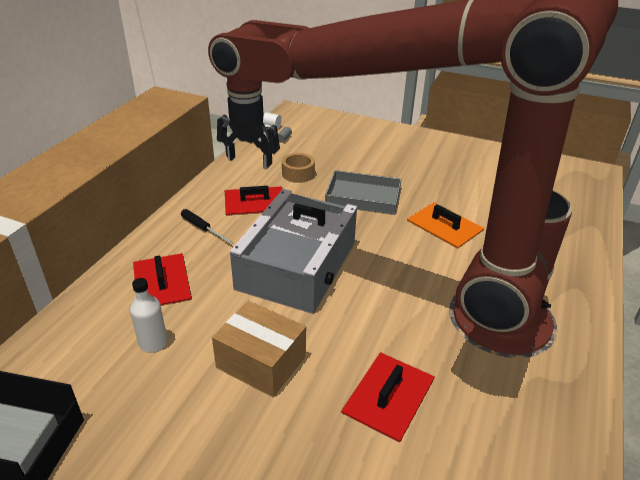

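View pics/wrist0.png

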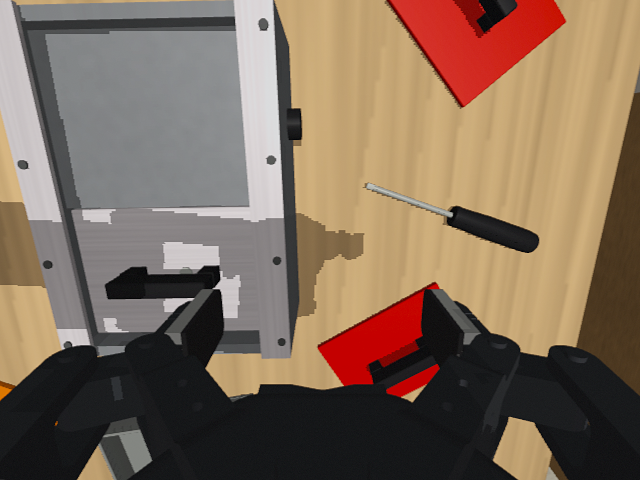

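The grey hatch sits in the box. In the scene view its handle is at (292,257), in the side view at (309,214), and in the wrist view at (165,283). These could be mistaken for it: the red plates at scene (303,140), (472,292) and (327,408), and the orange plate at (110,275). I choose the grey one in the box. The tray is at scene (160,365), on the robot's right. Next is a close crop.

```bash
python3 - <<'E'
from h import *
a=np.load('pics/wrist0.npz')['image'];save('w_c',cv2.resize(a[180:380,0:310],None,fx=2.5,fy=2.5,interpolation=cv2.INTER_CUBIC))
a=np.load('pics/scene0.npz')['image'];save('s_c',cv2.resize(a[160:350,215:425],None,fx=3,fy=3,interpolation=cv2.INTER_CUBIC))
a=np.load('pics/side0.npz')['image'];save('d_c',cv2.resize(a[160:320,210:410],None,fx=3.5,fy=3.5,interpolation=cv2.INTER_CUBIC))
E
```

```text
(no output)
```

View pics/w_c.png

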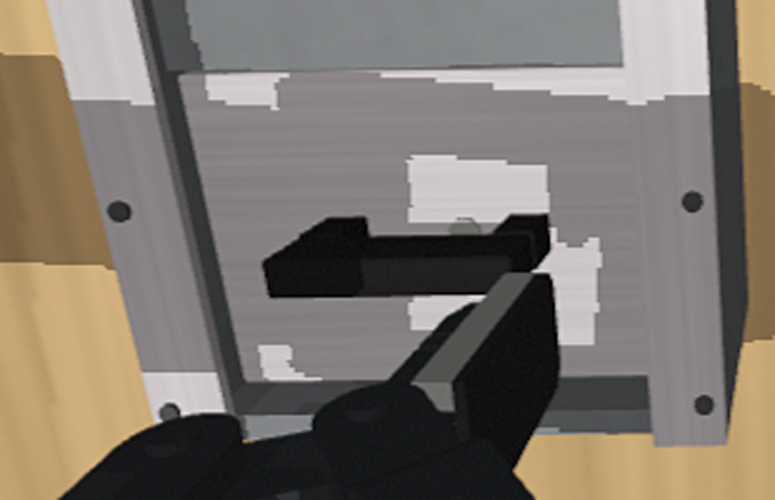

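View pics/s_c.png

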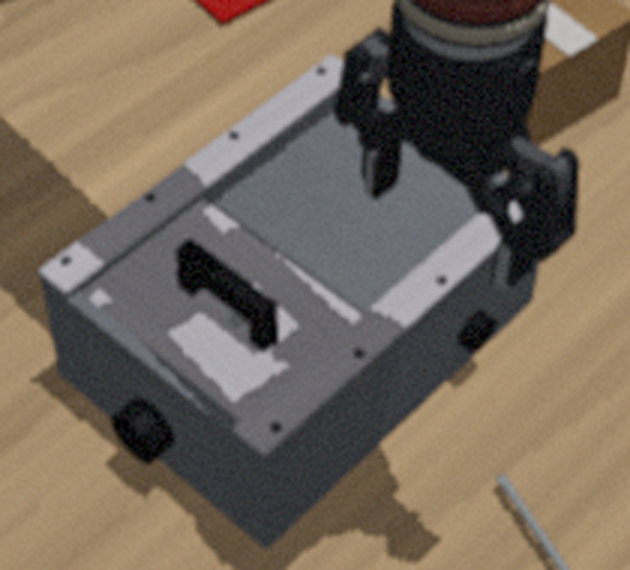

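View pics/d_c.png

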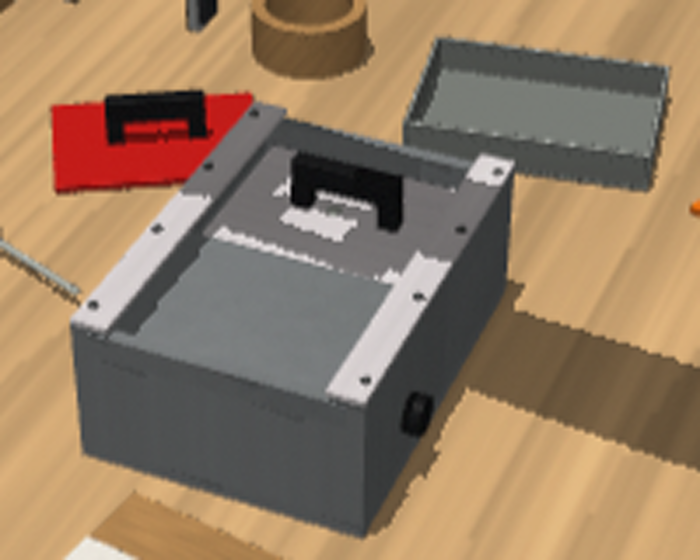

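```bash
cat > m.py <<'E'
from h import *
from scipy.optimize import least_squares
D={n:np.load(f'pics/{n}0.npz') for n in('scene','side','wrist')}
def P(n,u,v,z): d=D[n];return ray(d['mtx'],d['R'],d['t'],u,v,z)
def fit(obs,z):
    L=np.array([o[0] for o in obs],float)/1000;W=np.array([P(*o[1],z)[:2] for o in obs])
    def tr(p):
        c,s=np.cos(p[2]),np.sin(p[2]);return L@np.array([[c,s],[-s,c]])+p[:2]
    r=least_squares(lambda p:(tr(p)-W).ravel(),[*W.mean(0),0])
    print('pose',r.x.round(4),'deg',np.degrees(r.x[2]).round(2));print((1000*(tr(r.x)-W)).round(1).tolist());return r.x
E
python3 - <<'E'
from m import *
b=fit([((-101,-72),('scene',228.3,250)),((101,-72),('scene',303.3,311.7)),((-101,208),('scene',325,178.3)),
((-101,-72),('side',357,205.7)),((101,208),('side',230.9,252.9)),((-101,208),('side',315.7,274.9)),((101,-72),('wrist',290,358))],.116)
# handle top-bar ends (z .130) 
for q in [('wrist',105.5,286+12),('wrist',208,296.5)]: print(P(*q,.130))
for q in [('wrist',105.5,284),('wrist',220,266)]: print(P(*q,.130))
print('tray corners')
for q in [('scene',150,310),('scene',226,363),('scene',174,424),('scene',95,363),('side',334.8,171),('side',400.8,178.5),('side',396.3,213.7),('side',325.7,196)]: print(q,P(*q,.035).round(4))
E
python3 - <<'E'
from h import *
a=np.load('pics/scene0.npz')['image'];save('t_c',cv2.resize(a[295:435,85:240],None,fx=4,fy=4,interpolation=cv2.INTER_CUBIC))
a=np.load('pics/wrist0.npz')['image'];save('w_d',cv2.resize(a[250:320,90:240],None,fx=5,fy=5,interpolation=cv2.INTER_CUBIC))
E
```

```text
pose [ 0.4924 -0.043   0.0315] deg 1.8
[[-1.3, -0.7], [-2.4, 3.3], [-4.9, 1.1], [2.1, -1.0], [4.6, -4.0], [1.6, -1.1], [0.3, 2.5]]
[ 0.45103215 -0.04979266  0.13      ]
[ 0.53298144 -0.04838077  0.13      ]
[ 0.45309283 -0.03777008  0.13      ]
[ 0.54461461 -0.0226312   0.13      ]
tray corners
('scene', 150, 310) [ 0.3448 -0.2853  0.035 ]
('scene', 226, 363) [ 0.538  -0.2543  0.035 ]
('scene', 174, 424) [ 0.5622 -0.3866  0.035 ]
('scene', 95, 363) [ 0.3688 -0.4198  0.035 ]
('side', 334.8, 171) [ 0.5497 -0.3768  0.035 ]
('side', 400.8, 178.5) [ 0.3585 -0.4179  0.035 ]
('side', 396.3, 213.7) [ 0.3187 -0.2394  0.035 ]
('side', 325.7, 196) [ 0.5231 -0.2404  0.035 ]
```

View pics/t_c.png

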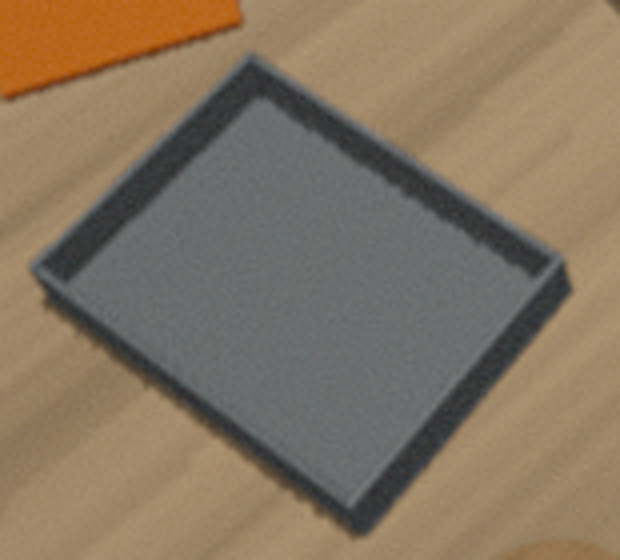

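View pics/w_d.png

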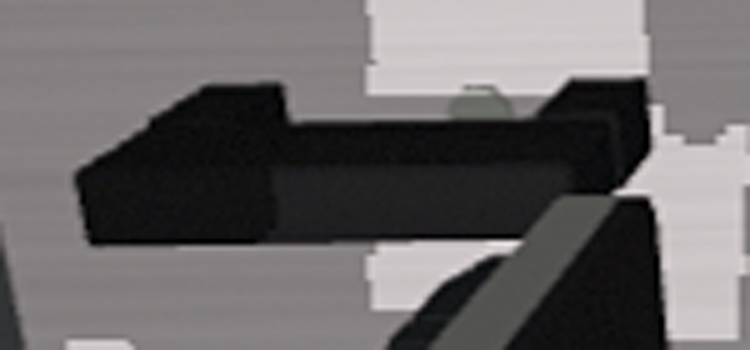

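```bash
python3 - <<'E'
from m import *
from scipy.spatial.transform import Rotation as Ro
q=readout.state()['tool_rot'];print(Ro.from_quat([*q[1:],q[0]]).as_matrix().round(3))
def yaw(n,a,b,z):
    A=P(n,*a,z);B=P(n,*b,z);print(n,A.round(4),B.round(4),np.degrees(np.arctan2(*(B-A)[1::-1])).round(2))
c=lambda u,v:(u/2.5,v/2.5+180)
yaw('wrist',c(175,72),c(622,66),.09)
yaw('wrist',(107,292),(211,290),.130)
yaw('wrist',(235.5,0),c(655,445),.116) # right lip inner
yaw('wrist',c(45,0),c(150,400),.116) # left outer
yaw('wrist',c(708,0),c(725,445),.116)
print(np.mean([P('wrist',*c(u,v),.116) for u,v in[(119,211),(692,202)]],0))
for u,v in[(119,211),(692,202),(170,412),(704,405)]:print(P('wrist',*c(u,v),.116))
t=fit([((-100,70),('scene',147.5,309)),((100,70),('scene',226,361)),((100,-70),('scene',173,425)),((-100,-70),('scene',94,362)),
((100,-70),('side',334.8,171)),((-100,-70),('side',400.8,178.5)),((100,70),('side',325.7,196))],.035)
E
```

```text
[[ 0.    -0.002  1.   ]
 [-1.     0.     0.   ]
 [-0.    -1.    -0.002]]
wrist [0.4061 0.015  0.09  ] [0.5606 0.0172 0.09  ] 0.81
wrist [ 0.4531 -0.0446  0.13  ] [ 0.5359 -0.0428  0.13  ] 1.26
wrist [0.5656 0.1614 0.116 ] [ 0.5704 -0.1144  0.116 ] -89.02
wrist [0.3907 0.042  0.116 ] [ 0.3942 -0.0966  0.116 ] -88.56
wrist [0.594  0.0421 0.116 ] [ 0.5953 -0.1143  0.116 ] -89.53
[ 0.49268595 -0.02481973  0.116     ]
[ 0.39859063 -0.02647696  0.116     ]
[ 0.58678128 -0.0231625   0.116     ]
[ 0.40029256 -0.10134254  0.116     ]
[ 0.58831597 -0.09822519  0.116     ]
pose [ 0.446  -0.3334  0.1928] deg 11.04
[[-4.9, 3.6], [-4.1, 6.2], [-4.8, 5.8], [-4.4, -1.2], [7.9, -6.1], [2.8, -3.3], [7.6, -5.0]]
```

Emit:
{"api": "play_rows", "payload": {"slide": [[0,0,0],[0,0,0],[0,0,0],[0,0,0],[0,0,0],[0,0,0],[0,0,0],[0,0,0],[0,0,0],[0,0,0],[0,0,0]], "yaw": [-8.3,-8.3,-8.3,-8.3,-8.3,-8.3,-8.3,-8.3,-8.3,-8.3,-8], "grip": [-1,-1,-1,-1,-1,-1,-1,-1,-1,-1,-1]}}

```text
time: 1.25
tool_pos: [0.6247, 0.0, 0.2417]
tool_rot: [0.707, -0.707, -0.008, 0.009]
contact_force: [0.3, -0.1, 0.4]
gripper_width: 1.002
```

Emit:
{"api": "play_rows", "payload": {"slide": [[-2.2,0,-0.7],[-2.2,0,-0.7],[-2.2,0,-0.7],[-2.2,0,-0.7],[-2.2,0,-0.7],[-2.2,0,-0.6],[0,1.5,0],[0,1.5,0],[0,0,0]], "yaw": [0,0,0,0,0,0,0,0,0], "grip": [-1,-1,-1,-1,-1,-1,-1,-1,-1]}}

```text
time: 2.15
tool_pos: [0.4922, -0.0427, 0.2085]
tool_rot: [0.708, -0.706, -0.004, 0.008]
contact_force: [0.0, -0.2, 0.7]
gripper_width: 1.003
```

```bash
cat >> h.py <<'E'
def shot(n,name):
    s=readout.state();f=cams.grab_frame(n);save(name,f['image'])
    R,t=wrist(f,s) if n=='wrist' else (np.array(f['R']),np.array(f['t']))
    np.savez('pics/'+name+'.npz',image=f['image'],mtx=f['mtx'],R=R,t=t)
    print(s['time'],s['tool_pos'].round(4),s['contact_force'].round(1),s['gripper_width'].round(3));return f,R,t,s
E
python3 -c "
from h import *
shot('wrist','w1')"
```

```text
Traceback (most recent call last):
  File "h.py", line 15, in shot
    print(s['time'],s['tool_pos'].round(4),s['contact_force'].round(1),s['gripper_width'].round(3));return f,R,t,s
                                                                       ^^^^^^^^^^^^^^^^^^^^^^^^
AttributeError: 'float' object has no attribute 'round'
```

View pics/w1.png

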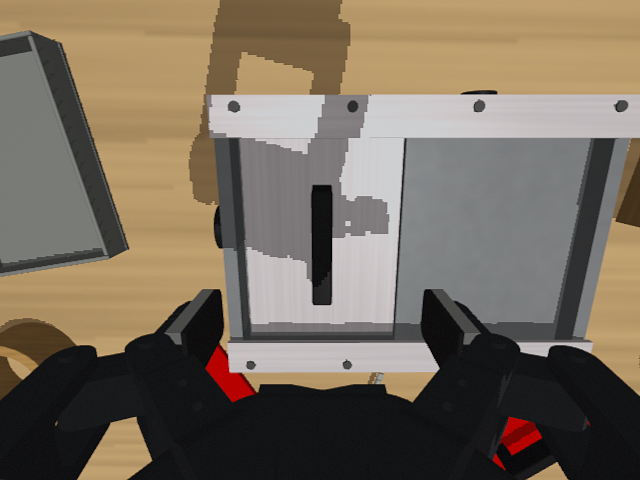

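```bash
sed -i "s/s\['gripper_width'\].round(3)/round(s['gripper_width'],3)/" h.py; python3 - <<'E'
from m import *
D['w']=np.load('pics/w1.npz')
for u,v in[(321.5,186),(321.5,304),(312,245),(331,245)]:print('bar',P('w',u,v,.13).round(4))
for a,b in[((209,95),(640,96)),((230,341),(590,341)),((213,138),(640,138))]:
    A=P('w',*a,.116);B=P('w',*b,.116);print(A.round(4),B.round(4),np.degrees(np.arctan2(-(B-A)[0],(B-A)[1])))
# tray rim seen: right edge
A=P('w',32,31,.035);B=P('w',128,248,.035);C=P('w',0,275,.035);print('tray',A,B,C)
E
```

```text
bar [ 0.4477 -0.0448  0.13  ]
bar [ 0.5287 -0.0433  0.13  ]
bar [ 0.4864 -0.0503  0.13  ]
bar [ 0.4862 -0.0378  0.13  ]
[ 0.3938 -0.1162  0.116 ] [0.3895 0.1544 0.116 ] 0.9148684906912551
[ 0.5674 -0.1123  0.116 ] [0.5628 0.162  0.116 ] 0.9598284631320584
[ 0.4196 -0.1154  0.116 ] [0.4146 0.161  0.116 ] 1.026661208741602
tray [ 0.33619897 -0.28267013  0.035     ] [ 0.51966151 -0.22887184  0.035     ] [ 0.54943922 -0.35760854  0.035     ]
```

Emit:
{"api": "play_rows", "payload": {"slide": [[-0.4,2,-0.1],[0,2,0],[0,2,0],[0,2,0],[0,1.2,0],[0,0.6,0],[0,0,0]], "yaw": [0,0,0,0,0,0,0], "grip": [-1,-1,-1,-1,-1,-1,-1]}}

```text
time: 2.9
tool_pos: [0.4896, -0.0442, 0.1137]
tool_rot: [0.707, -0.707, -0.006, 0.007]
contact_force: [-0.4, 0.3, 0.3]
gripper_width: 0.997
```

Emit:
{"api": "play_rows", "payload": {"slide": [[0,0,0],[0,0,0],[0,0,0],[0,0,0],[0,0,0],[0,0,0],[0,0,0],[0,0,0]], "yaw": [0,0,0,0,0,0,0,0], "grip": [-0.5,0,0.3,0.6,1,1,1,1]}}

```text
time: 3.7
tool_pos: [0.4902, -0.0443, 0.1149]
tool_rot: [0.707, -0.707, -0.007, 0.006]
contact_force: [-0.5, 1.5, 3.5]
gripper_width: 0.152
```

```bash
python3 -c "
from h import *
shot('wrist','w2')"
```

```text
3.7 [ 0.4902 -0.0443  0.1149] [-0.5  1.5  3.5] 0.152
```

View pics/w2.png

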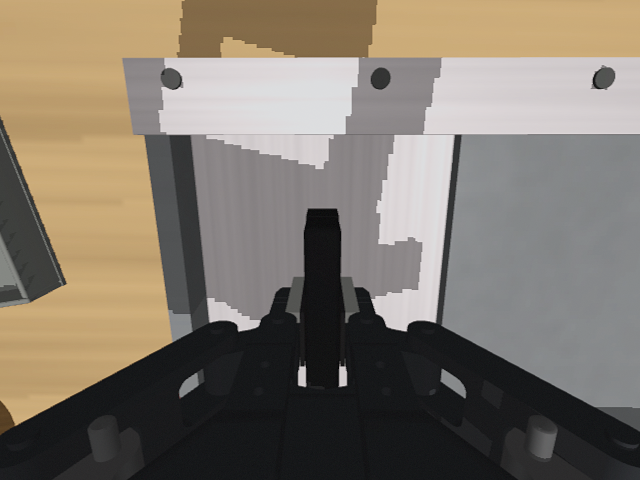

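Emit:
{"api": "play_rows", "payload": {"slide": [[0,-0.4,0],[0,-0.5,0],[0,-0.5,0],[0,0,0],[0,0,0]], "yaw": [0,0,0,0,0], "grip": [1,1,1,1,1]}}

```text
time: 4.25
tool_pos: [0.4896, -0.0444, 0.1282]
tool_rot: [-0.707, 0.707, 0.006, -0.006]
contact_force: [-0.1, 0.4, -2.3]
gripper_width: 0.144
```

```bash
python3 -c "
from h import *
shot('wrist','w3');shot('side','d3')
a=cv2.imread('pics/w3.png');b=cv2.imread('pics/d3.png')[140:330,200:420]
cv2.imwrite('pics/c3.png',np.hstack([cv2.resize(a,(400,300)),cv2.resize(b,(348,300))]))"
```

```text
4.25 [ 0.4896 -0.0444  0.1282] [-0.1  0.4 -2.3] 0.144
4.3 [ 0.4895 -0.0444  0.1281] [-0.2  0.3 -2.9] 0.151
```

View pics/c3.png

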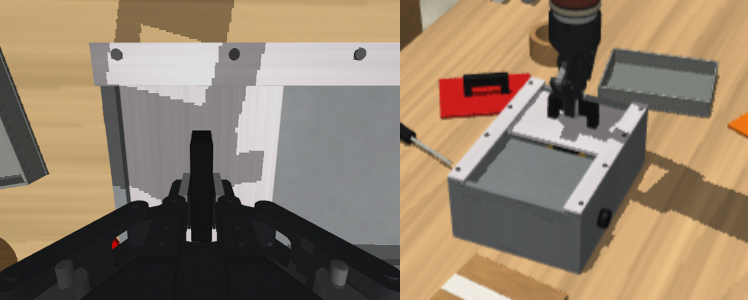

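Emit:
{"api": "play_rows", "payload": {"slide": [[0,0,0.6],[0,0,1.2],[0,0,1.6],[0,0,1.6],[0,0,1.6],[0,0,1.6],[0,0,1.6],[0,0,1.3],[0,0,0.8],[0,0,0.5],[0,0,0],[0,0,0]], "yaw": [0,0,0,0,0,0,0,0,0,0,0,0], "grip": [1,1,1,1,1,1,1,1,1,1,1,1]}}

```text
time: 5.55
tool_pos: [0.4876, 0.0794, 0.1283]
tool_rot: [-0.707, 0.707, 0.006, -0.006]
contact_force: [-0.7, -0.8, -2.1]
gripper_width: 0.149
```

```bash
python3 -c "
from h import *
shot('wrist','w4');shot('side','d4')
a=cv2.imread('pics/w4.png');b=cv2.imread('pics/d4.png')[140:330,200:420]
cv2.imwrite('pics/c4.png',np.hstack([cv2.resize(a,(400,300)),cv2.resize(b,(348,300))]))"
```

```text
5.55 [0.4876 0.0794 0.1283] [-0.7 -0.8 -2.1] 0.149
5.6 [0.4876 0.0792 0.1283] [-0.  -1.1 -3.9] 0.151
```

View pics/c4.png

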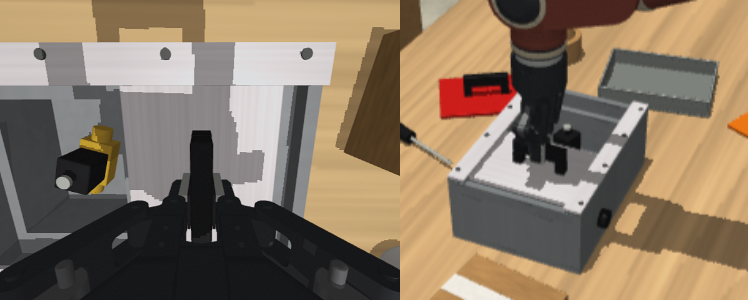

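Emit:
{"api": "play_rows", "payload": {"slide": [[0,0.3,0],[0,0.25,0],[0,0,0],[0,0,0]], "yaw": [0,0,0,0], "grip": [1,1,1,1]}}

```text
time: 6.05
tool_pos: [0.4878, 0.0793, 0.123]
tool_rot: [-0.707, 0.707, 0.006, -0.006]
contact_force: [0.1, -0.4, -0.8]
gripper_width: 0.152
```

Emit:
{"api": "play_rows", "payload": {"slide": [[0,0,0],[0,0,0],[0,0,0],[0,0,0],[0,0,0],[0,0,0],[0,0,0],[0,0,0]], "yaw": [0,0,0,0,0,0,0,0], "grip": [0.6,0.4,0.2,0,0,0,0,0]}}

```text
time: 6.85
tool_pos: [0.4876, 0.0796, 0.1228]
tool_rot: [0.707, -0.707, -0.006, 0.006]
contact_force: [0.4, -0.7, 0.3]
gripper_width: 0.502
```

Emit:
{"api": "play_rows", "payload": {"slide": [[0,-1,0],[0,-2,0],[0,-3,0],[0,-3,0],[0,-3,0],[0,0,0]], "yaw": [0,0,0,0,0,0], "grip": [0,0,0,0,0,0]}}

```text
time: 7.45
tool_pos: [0.4902, 0.0797, 0.2494]
tool_rot: [0.707, -0.707, -0.01, 0.002]
contact_force: [0.0, 0.5, -0.2]
gripper_width: 0.501
```

```bash
python3 -c "
from h import *
shot('wrist','w5')"
```

```text
7.45 [0.4902 0.0797 0.2494] [ 0.   0.5 -0.2] 0.501
```

View pics/w5.png

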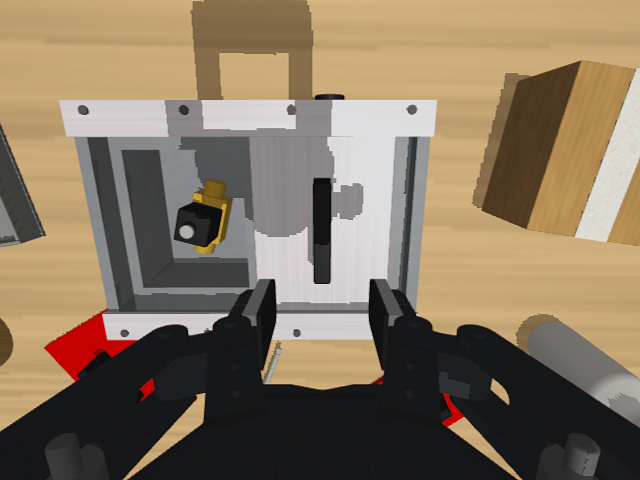

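Emit:
{"api": "play_rows", "payload": {"slide": [[0,0,-3],[0,0,-3],[0,0,-3],[0,0,-3.3],[0,0,0],[0,0,0]], "yaw": [0,0,0,0,0,0], "grip": [0,0,0,0,0,0]}}

```text
time: 8.1
tool_pos: [0.4891, -0.0435, 0.2417]
tool_rot: [0.707, -0.707, -0.005, 0.006]
contact_force: [-0.2, 0.1, 0.7]
gripper_width: 0.498
```

```bash
python3 - <<'E'
from m import *
D['w5']=np.load('pics/w5.npz')
L=P('w5',61,118-17,.116);Rr=P('w5',437,101,.116);b=P('w5',322,230,.13);e=P('w5',250,150,.098)
print(L,Rr,b,e,'len',Rr[1]-L[1],'bar rel',b[1]-L[1]-.072,'edge',e[1]-L[1]-.072)
_,R,t,s=shot('wrist','w6')
a=cv2.imread('pics/w6.png');cv2.imwrite('pics/w6c.png',cv2.resize(a[130:330,200:460],None,fx=3,fy=3,interpolation=cv2.INTER_CUBIC))
E
```

```text
[ 0.39431825 -0.11630608  0.116     ] [0.38937289 0.16194702 0.116     ] [0.48580448 0.07852773 0.13      ] [0.42723378 0.01833569 0.098     ] len 0.2782531043520992 bar rel 0.12283381188035143 edge 0.06264176957738453
8.1 [ 0.4891 -0.0435  0.2417] [-0.2  0.1  0.7] 0.498
```

View pics/w6.png

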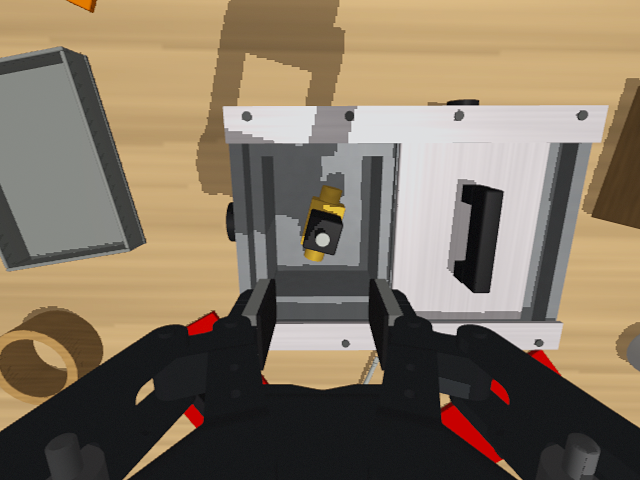

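View pics/w6c.png

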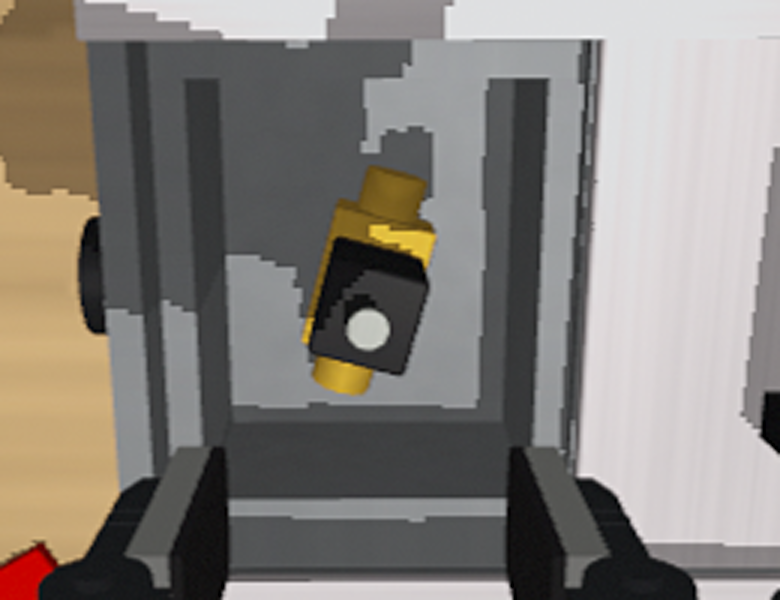

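```bash
python3 - <<'E'
from m import *
D['w']=np.load('pics/w6.npz')
c=lambda u,v:(u/3+200,v/3+130)
A,B,C=[P('w',*c(*p),.078) for p in[(310,347),(406,376),(429,288)]]
k=P('w',*c(368,328),.079)
print(A,B,C,'AB',np.linalg.norm(A-B),'BC',np.linalg.norm(C-B),'ctr',(A+C)/2,'knob',k)
print('dir AB deg from +y', np.degrees(np.arctan2((B-A)[0],(B-A)[1])),'BC', np.degrees(np.arctan2((B-C)[1],(B-C)[0])))
# port ends at z=.025
p=P('w',*c(343,393),.012);q=P('w',*c(395,170),.034);print(p,q,np.degrees(np.arctan2((p-q)[1],(p-q)[0])))
m=(D['w']['image'].astype(int));
T=[P('w',*x,.035) for x in[(63,47),(145,242),(9,271)]];print('tray',T)
E
```

```text
[ 0.50913229 -0.06142292  0.078     ] [ 0.51806713 -0.03151942  0.078     ] [ 0.4898702  -0.02527381  0.078     ] AB 0.03120978421111608 BC 0.028880341517881682 ctr [ 0.49950125 -0.04334837  0.078     ] knob [ 0.50249481 -0.04361697  0.079     ]
dir AB deg from +y 16.635574237187168 BC -12.489343945401378
[ 0.54664494 -0.05225619  0.012     ] [ 0.45913247 -0.03505991  0.034     ] -11.117032781170554
tray [array([ 0.33629616, -0.28332084,  0.035     ]), array([ 0.52035933, -0.23121158,  0.035     ]), array([ 0.55538517, -0.38243058,  0.035     ])]
```

Emit:
{"api": "play_rows", "payload": {"slide": [[0.9,0,0],[0,2,0],[0,3,0],[0,3,0],[0,3,0],[0,1,0],[0,0,0]], "yaw": [8,7,0,0,0,0,0], "grip": [-0.3,-0.3,-0.3,-0.3,-0.3,-0.3,-0.3]}}

```text
time: 8.85
tool_pos: [0.4973, -0.042, 0.1209]
tool_rot: [0.702, -0.702, 0.087, -0.084]
contact_force: [0.3, -0.1, 0.7]
gripper_width: 0.65
```

```bash
python3 -c "
from h import *
shot('wrist','w7')
a=cv2.imread('pics/w7.png');cv2.imwrite('pics/w7c.png',cv2.resize(a[180:400,200:440],None,fx=2.5,fy=2.5))"
```

```text
8.85 [ 0.4973 -0.042   0.1209] [ 0.3 -0.1  0.7] 0.65
```

View pics/w7.png

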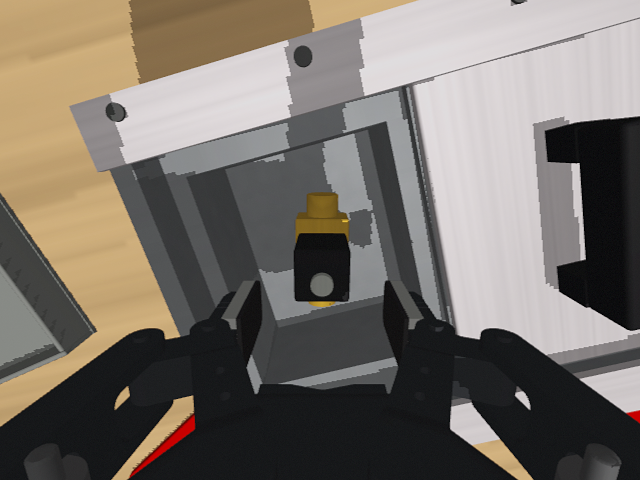

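View pics/w7c.png

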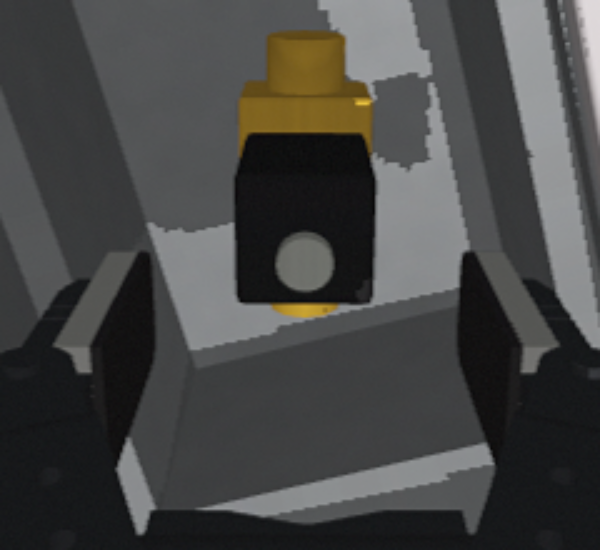

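```bash
python3 - <<'E'
from m import *
D['w']=np.load('pics/w7.npz')
c=lambda u,v:(u/2.5+200,v/2.5+180)
X=np.array([P('w',*c(*p),.078) for p in[(238,302),(372,302),(375,175),(236,175)]])
print(X,X.mean(0),np.linalg.norm(np.diff(X,axis=0),axis=1))
e=X.mean(0)-readout.state()['tool_pos'];a=np.radians(14.1);print('tool x',e[0]*np.cos(a)-e[1]*np.sin(a),'tool z',e[0]*np.sin(a)+e[1]*np.cos(a))
E
```

```text
[[ 0.51028457 -0.06223377  0.078     ]
 [ 0.51766416 -0.03243645  0.078     ]
 [ 0.48816923 -0.02510592  0.078     ]
 [ 0.48083055 -0.05473864  0.078     ]] [ 0.49923713 -0.04362869  0.078     ] [0.03069753 0.03039223 0.03052793]
tool x 0.0008656683445527075 tool z -0.0009491940635821415
```

Emit:
{"api": "play_rows", "payload": {"slide": [[0.2,1,-0.1],[0,1.5,0],[0,1.5,0],[0,1.3,0],[0,1,0],[0,0,0]], "yaw": [0,0,0,0,0,0], "grip": [-0.3,-0.3,-0.3,-0.3,-0.3,-0.3]}}

```text
time: 9.5
tool_pos: [0.4987, -0.0436, 0.0572]
tool_rot: [0.703, -0.701, 0.088, -0.085]
contact_force: [-0.4, 4.1, -1.5]
gripper_width: 0.649
```

Emit:
{"api": "play_rows", "payload": {"slide": [[0,0,0],[0,0,0],[0,0,0],[0,0,0],[0,0,0],[0,0,0],[0,0,0]], "yaw": [0,0,0,0,0,0,0], "grip": [0,0.2,0.4,0.7,1,1,1]}}

```text
time: 10.2
tool_pos: [0.5011, -0.0449, 0.0605]
tool_rot: [-0.702, 0.702, -0.086, 0.087]
contact_force: [0.3, 0.1, 4.0]
gripper_width: 0.366
```

Emit:
{"api": "play_rows", "payload": {"slide": [[0,-0.5,0],[0,-1,0],[0,-1.5,0],[0,-1.5,0],[0,-1.5,0],[0,0,0]], "yaw": [0,0,0,0,0,0], "grip": [1,1,1,1,1,1]}}

```text
time: 10.8
tool_pos: [0.5026, -0.0452, 0.1236]
tool_rot: [-0.702, 0.702, -0.084, 0.088]
contact_force: [0.8, 0.0, -1.8]
gripper_width: 0.365
```

```bash
python3 -c "
from h import *
shot('wrist','w8')"
```

```text
10.8 [ 0.5026 -0.0452  0.1236] [ 0.8  0.  -1.8] 0.365
```

View pics/w8.png

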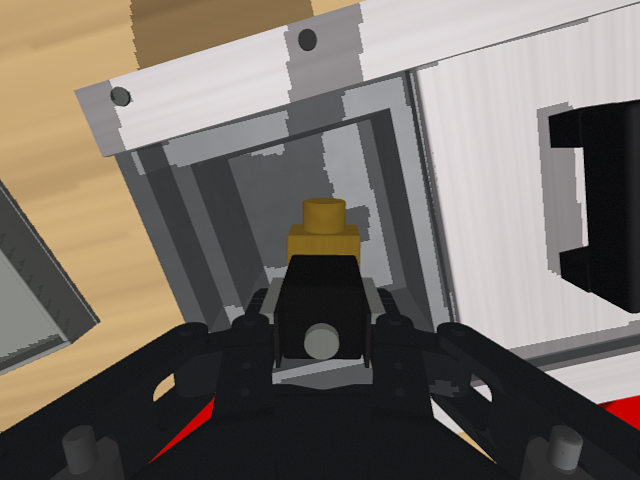

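Emit:
{"api": "play_rows", "payload": {"slide": [[0,-1.5,0],[0,-2,0],[0,-2,0],[0,-2,0],[0,-0.5,0]], "yaw": [0,0,0,0,0], "grip": [1,1,1,1,1]}}

```text
time: 11.35
tool_pos: [0.5016, -0.0449, 0.2027]
tool_rot: [-0.702, 0.702, -0.085, 0.088]
contact_force: [0.6, 0.5, -1.8]
gripper_width: 0.365
```

Emit:
{"api": "play_rows", "payload": {"slide": [[0,0,-1],[0,0,-2],[0.2,0,-3],[0.3,0,-4],[0.3,0,-4],[0.3,0,-4],[0.2,0,-4],[0.2,0,-3],[0,0,-2.5],[0,0,-1.5],[0,0,-0.3],[0,0,0]], "yaw": [0,0,0,0,0,0,0,0,0,0,0,0], "grip": [1,1,1,1,1,1,1,1,1,1,1,1]}}

```text
time: 12.55
tool_pos: [0.4437, -0.3322, 0.1989]
tool_rot: [0.702, -0.701, 0.087, -0.086]
contact_force: [-0.5, -1.2, -1.9]
gripper_width: 0.361
```

```bash
python3 -c "
from h import *
shot('wrist','w9');shot('scene','s9');shot('side','d9')
a=cv2.imread('pics/s9.png')[180:480,50:350];b=cv2.imread('pics/d9.png')[60:260,220:460]
cv2.imwrite('pics/c9.png',np.hstack([cv2.resize(a,(400,400)),cv2.resize(b,(400,400))]))"
```

```text
12.55 [ 0.4437 -0.3322  0.1989] [-0.5 -1.2 -1.9] 0.361
12.6 [ 0.444  -0.3318  0.1992] [-0.6  0.1 -1.3] 0.365
12.65 [ 0.4442 -0.3315  0.1994] [ 0.3  0.  -1.3] 0.361
```

View pics/w9.png

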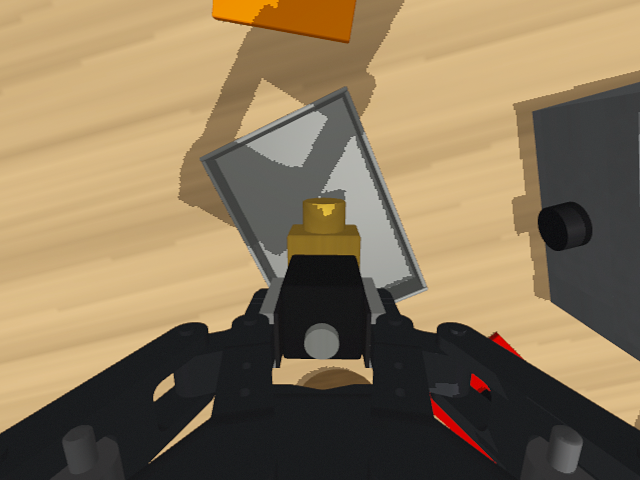

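View pics/c9.png

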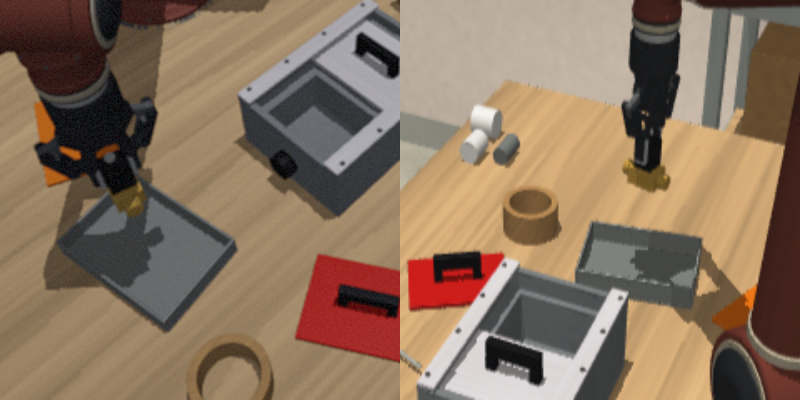

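```bash
python3 - <<'E'
from m import *
D['w']=np.load('pics/w9.npz')
X=[P('w',*p,.035) for p in[(202,158),(347,88),(427,288)]];print(X,'ctr',(X[0]+X[2])/2,np.linalg.norm(X[0]-X[1]),np.linalg.norm(X[2]-X[1]))
E
```

```text
[array([ 0.36120687, -0.41960307,  0.035     ]), array([ 0.33709342, -0.28544243,  0.035     ]), array([ 0.52863272, -0.25039094,  0.035     ])] ctr [ 0.4449198 -0.334997   0.035    ] 0.13631044537354164 0.19472008989241177
```

Emit:
{"api": "play_rows", "payload": {"slide": [[0,1.5,-0.2],[0,3,0],[0,3,0],[0,3,0],[0,2,0],[0,0.8,0],[0,0.4,0],[0,0,0],[0,0,0]], "yaw": [0,0,0,0,0,0,0,0,0], "grip": [1,1,1,1,1,1,1,1,1]}}

```text
time: 13.6
tool_pos: [0.4444, -0.3352, 0.0642]
tool_rot: [-0.701, 0.702, -0.085, 0.087]
contact_force: [-0.3, -0.4, -1.5]
gripper_width: 0.363
```

```bash
python3 -c "
from h import *
shot('side','d10');shot('scene','s10')
a=cv2.imread('pics/s10.png')[260:440,70:250];b=cv2.imread('pics/d10.png')[120:230,310:420]
cv2.imwrite('pics/c10.png',np.hstack([cv2.resize(a,(400,400)),cv2.resize(b,(400,400))]))"
```

```text
13.6 [ 0.4444 -0.3352  0.0642] [-0.3 -0.4 -1.5] 0.363
13.65 [ 0.4444 -0.3352  0.0643] [-0.4 -0.7 -2.3] 0.366
```

View pics/c10.png

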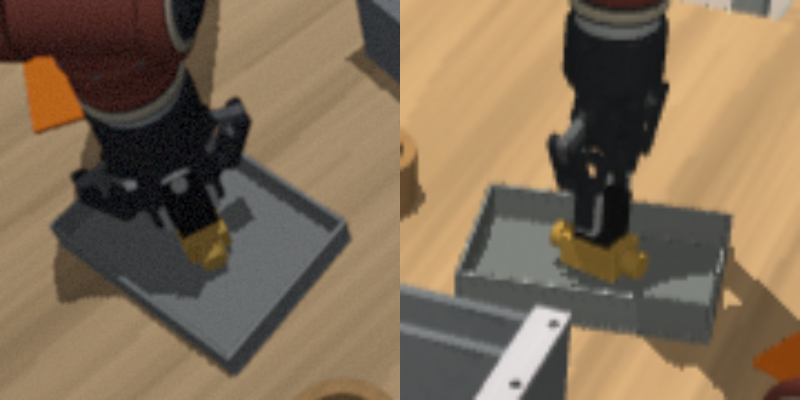

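Still about 12 mm up and held level in the tray. I'll lower the rest in small steps and watch the force.

Emit:
{"api": "play_rows", "payload": {"slide": [[0,0.4,0],[0,0.3,0],[0,0.2,0],[0,0,0],[0,0,0]], "yaw": [0,0,0,0,0], "grip": [1,1,1,1,1]}}

```text
time: 14.2
tool_pos: [0.4435, -0.3345, 0.0536]
tool_rot: [0.702, -0.702, 0.086, -0.086]
contact_force: [0.1, -0.6, -2.4]
gripper_width: 0.358
```

Emit:
{"api": "play_rows", "payload": {"slide": [[0,0.1,0],[0,0.1,0],[0,0,0],[0,0,0]], "yaw": [0,0,0,0], "grip": [1,1,1,1]}}

```text
time: 14.6
tool_pos: [0.4438, -0.3347, 0.0525]
tool_rot: [-0.702, 0.702, -0.086, 0.086]
contact_force: [-1.7, 1.4, 4.4]
gripper_width: 0.37
```

Contact: the force went from −2.4 to +4.4 N. Now I'll release.

Emit:
{"api": "play_rows", "payload": {"slide": [[0,0,0],[0,0,0],[0,0,0],[0,0,0],[0,0,0],[0,0,0],[0,0,0]], "yaw": [0,0,0,0,0,0,0], "grip": [0.4,0.2,0.1,0,-0.2,-0.3,-0.3]}}

```text
time: 15.3
tool_pos: [0.4436, -0.3346, 0.0518]
tool_rot: [-0.702, 0.702, -0.086, 0.086]
contact_force: [0.1, -0.3, -0.0]
gripper_width: 0.652
```

Emit:
{"api": "play_rows", "payload": {"slide": [[0,-1,0],[0,-2,0],[0,-3,0],[0,-3,0],[0,-3,0],[0,-3,0],[0,0,0],[0,0,0]], "yaw": [0,0,0,0,0,0,0,0], "grip": [-0.3,-0.3,-0.3,-0.3,-0.3,-0.3,-0.3,-0.3]}}

```text
time: 16.1
tool_pos: [0.444, -0.3349, 0.2032]
tool_rot: [-0.701, 0.702, -0.085, 0.087]
contact_force: [-0.2, 0.6, -0.2]
gripper_width: 0.649
```

```bash
python3 -c "
from h import *
shot('wrist','w11');shot('scene','s11');shot('side','d11')
a=cv2.imread('pics/s11.png');b=cv2.imread('pics/d11.png');c=cv2.imread('pics/w11.png')
r=lambda x:cv2.resize(x,(400,300))
cv2.imwrite('pics/c11.png',np.vstack([np.hstack([r(a),r(b)]),np.hstack([r(c),r(b[150:270,250:410])])]))"
```

```text
16.1 [ 0.444  -0.3349  0.2032] [-0.2  0.6 -0.2] 0.649
16.15 [ 0.4434 -0.3343  0.2016] [-0.   0.  -0.8] 0.65
16.2 [ 0.443  -0.334   0.2006] [ 0.6 -0.3 -0.8] 0.647
```

View pics/c11.png

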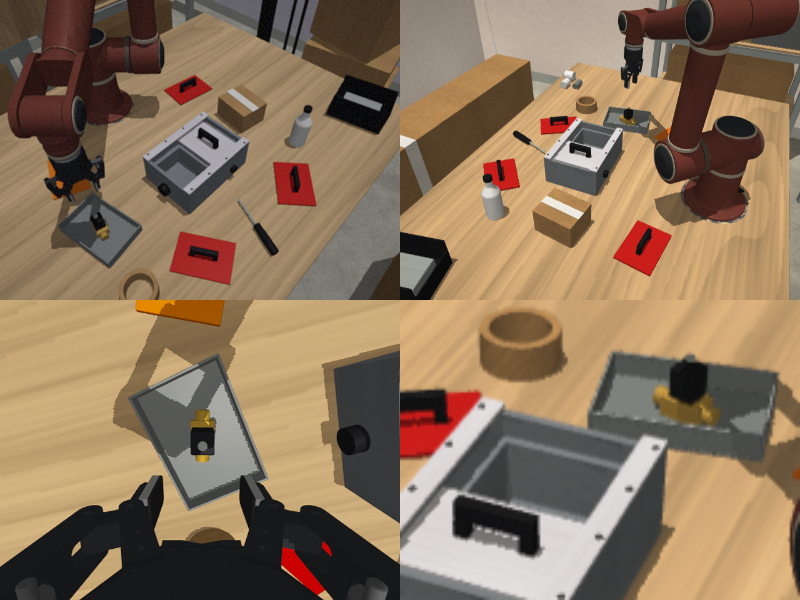

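The pictures show the valve standing upright near the middle of the tray, the hatch flat on the deck with the compartment open, and the other objects in place. Handing in.

```bash
python3 -c "
from h import *
print(workorder.job_done())"
```

```text
the job is handed in; nothing more can be done
None
```

The valve is out of the box and standing in the tray. I handed the job in at about 16 s of the 48 s allowed; the hand-in gave no verdict.

**What I did:**
- **Hatch:** I lifted it about 13 mm by its handle, slid it about 124 mm along the channels, lowered it onto the deck and let go.
- **Valve:** I gripped it by the coil, carried it over the box wall and lowered it into the tray until it touched. I then released it and backed off to about 0.2 m.

**Last checks:**
- **Hatch position:** after release it measured about 123 mm along the channels (112 mm needed) and looked flat, with the compartment fully open.
- **Valve position:** the final pictures show it upright near the middle of the tray. When I let go, the gripper was within about 2 mm of the measured tray centre.
- **Set-down force:** contact at set-down was about 4 N, and the gripper was touching nothing afterwards.
- **Other objects:** the carton, bottle, tape roll and screwdriver looked unmoved. I judged this by eye and did not measure it.

**Disagreement:** the scene and side cameras differed by up to about 15 mm on the tray's position. Their combined fit put its centre within 2 mm of the wrist camera's, and I used the wrist camera's value.

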